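Set the stop collar of the bottle-drying stand

TASK

The taller bottles need more room on the leaning bottle-drying stand: spin the black knurled collar up its threaded rod until its top face is level, measured along the rod, with the upper face of the gauge's pointer tab beside it, then let go. Leave the tab where it is set and do not shove aside or knock over the other things on the draining board.

Things in the scene. Friction and masses are not known exactly. Their poses are not given: they have to be found in the camera images.
- stand: Bottle-drying stand, fixed: wooden base 150 x 200 x 20 mm, a leaning steel threaded rod and, 104 mm to its +y side, a parallel flat gauge post as long as the rod. Origin under the base, 35 mm to the -y side of its middle; z normal to the base. The rod leaves the base top at x 30, y 0, z 20 mm, and leans 30 degrees to the base's -x, roughly to the robot.
- rod_tip (a point): Free upper end of the threaded rod, on its axis. z points up along the rod, y to the gauge post. The rod is 150 mm long from base to tip, 24 mm across its threads. At the start it sticks out 28 to 32 mm above the collar's top face, and when the job is done about 12 to 20 mm.
- collar_top (a point): Centre of the knurled collar's top face, on the rod's axis; z up along the rod, x and y turn with the collar. Black plastic cylinder, 60 mm diameter (62 over its fine ribs), 30 mm high (down from here). It only screws: fast right-hand thread, 18 mm a turn; counterclockwise seen from the rod's tip it climbs. Turns with about 0.06 N m and stays where left.
- collar (a joint): Angle of the collar in rad, positive counterclockwise seen from the rod's tip; it climbs 2.86 mm per rad. Starts between 0 and 1.5; range -1 to 10.4.
- tab_tip (a point): Tip of the gauge's dark steel pointer tab, on its upper face, 68 mm to the +y side of the rod's axis. z up along the rod, y from rod to gauge post, x away from the robot and up. The tab is 5 mm thick, 16 mm wide at its tip; about 6 N would slide it along the post. At the start it is 7 to 20 mm (along z) above the collar's top face.
- colander: Bystander on the draining board: stainless colander, a bowl 210 mm across, 85 mm high, two loop handles. Origin: centre of its underside, z up.
- cups: Bystander on the draining board: two purple plastic cups nested together, 76 mm across, 122 mm high. Origin: centre of its underside, z up.
- mortar: Bystander on the draining board: short wooden mortar, 104 mm across, 85 mm high. Origin: centre of its underside, z up.
- egg_cup: Bystander on the draining board: white ceramic egg cup, 52 mm across, 68 mm high. Origin: centre of its underside, z up.
- bottle: Bystander on the draining board: clear closed bottle, 68 mm across, 170 mm high. Origin: centre of its underside, z up.
- saucer: Bystander on the draining board: white saucer, 120 mm across, 18 mm high. Origin: centre of its underside, z up.

How it is judged:
By the outcome, as a careful person would: the job done as asked, in the order asked, and still so for the second after the job is handed in, with the robot touching nothing.
It also fails if it takes over 72 s, if anything falls off the work surface, if the arm or the gripper's body presses on something with over 40 N, if the wrist force passes 120 N, or if a joint passes its speed limit or range.

ROBOT

A 6-joint arm with a two-finger parallel gripper is mounted at the origin on the work surface. World frame = base frame: x ahead of the robot, y to its left, z up, the work surface at z = 0. Lengths are in m, angles in rad, forces in N, time in s.
With the tool pointing down it reaches from about 0.2 to 0.875 m from the base axis. Payload 3.4 kg.
Tool frame: the origin (TCP) lies between the finger pads; the fingertips stand 8 mm ahead of it and the grasp point (between the pads) lies 11 mm behind it (bot.finger_overhang is the distance from the TCP to the fingertips, in m); z points along the fingers, y is the line along which they close (so a half turn about z gives the same grasp; the last joint's range is limited). The gripper opens to 94 mm and grips with 3 to 60 N. Pads are 16 mm wide; open, the fingers measure 119 mm over their backs; the gripper's body (75 mm by 177 mm) begins 78 mm behind the grasp point.
Start: joints at [1.01, 0.276, 1.505, -0, 1.361, -0.121], TCP at [0.245, 0.52, 0.213] pointing down, gripper open.
Joint ranges: [-2.89, 2.89], [-0.75, 2.08], [0.22, 2.7], [-1.18, 4.32], [0.11, 2.71], [-2.7, 2.7]. Speed limits (rad/s): [2.57, 2.57, 3.14, 3.14, 3.14, 3.14].

INTERFACE

Orientations are given as a unit quaternion [x, y, z, w].
In Python, from plant import sensors, capture, workorder, search_frame, cut_out, bot gives the robot as it stands.
- The arm moves only by the tool send_rows, never from a script. Its argument "moves" is a list of rows, each a list of 4 numbers: the shift along the tool's x, y, z in m, then the turn about the tool's z in rad. In form: [[x, y, z, roll], ...]. A call has 1 to 12 rows; each row is the pose to reach, as a shift and turn from the pose commanded when the call began, along the tool's axes at that moment; what a row does not reach only later rows make up. A row lasts 1/10 s, in which the tool goes at most 50 mm and 8.59 degrees, less where a joint would pass 70% of its speed; a pose out of reach is approached as far as the arm can. A call with a gripper value outside its range is refused whole. "claw" is the closure, from 0 (fully open) to 1 (shut), set as the call begins (left out, the last holds). The fingers move at their own pace and stop on an object; "newtons" is the grip in N (left out, the last holds). Time passes only in rows, so rows that repeat a pose let the fingers close. It gives the time, the measured TCP pose, the force, the opening and the grip force at its end, in the units of the state.
- sensors.get_state(): the state, without advancing time (a new reading comes with each control period).
- capture(name): name is "scene" or "top" or "wrist"; returns a dict with "image" (480x640x3 uint8, blue, green, red), "z_map" (480x640 float32, m along the optical axis (not along the pixel's ray), 0 where there is no reading), "intrinsics" (3x3 intrinsics, pixels), "R" (3x3) and "t" (3): a world point X has camera coordinates R X + t. Camera axes: x right, y down, z forward; pixel columns grow to the right and rows downward; lengths in m; the calibration is good to about 2 mm. The wrist camera is an equidistant fisheye: a pixel r from the principal point sees the ray r / f radians off the axis. A picture is of the moment at which its call begins.
- workorder.finish_job(): hands the job in; it is judged then, once.
Trained networks look in the newest picture that a camera, given by its name, has taken for a name from the list of things; names that differ only in an ending like _2 or _b are one class to them, and where a whole thing is asked for, a point or a joint stands for the part that bears it (a point fixed in the world has none). Each returns a list of dicts, best first, with "score" (0 to 1); they miss things now and then, are a little off and sometimes report something else, mostly with a low value. They report only what shows in the picture. A call takes as long as a camera call.
- search_frame(camera, target): "centre" ([column, row] in pixels, amid what is visible of it).
- cut_out(camera, target): "region" (480x640 bool, what is visible of it) and "centre" ([column, row] in pixels, amid what is visible of it).
The state is a dict: "t": time; "q": joint angles; "dq": joint speeds; "joint_torque": joint torques, N m; "eef_pos": TCP position; "tcp_rot": TCP orientation; "force": force on the tool from outside, world axes, zero at the start; "moment": the same for the moment, N m; "opening": opening from 0.0 (shut) to 1.0 (fully open); "grip_force": force on a finger pad.
Only numpy, scipy, OpenCV 4.12 (cv2) and the standard library are available. Lean on these libraries where they do the work, as an engineer would, in place of code of your own. Each camera call takes 0.05 s, during which the arm holds its last target. There are 200 camera calls.

## Working session

There is one attempt and no reset: what is moved stays moved. The work goes in short steps, Python scripts to look and compute and a tool call to move; the robot and the scene stay as the last step left them, time stands still between calls to the robot, and variables do not carry over. Pictures are saved under pics/ and viewed, at most 10 in all, crops included, and the job is handed in when it is done.

Besides the shell and the picture viewer there is one more tool, called after "Emit:" as name(argument=value, ...) on one line, values as JSON. send_rows: Moves the arm, as the interface text tells. Its arguments: {"type":"object","properties":{"moves":{"type":"array"},"claw":{"type":"number"},"newtons":{"type":"number"}},"required":["moves"]}

```bash
ls; mkdir -p pics
python3 - <<'E'
from plant import *
import cv2,numpy as np
s=sensors.get_state();print(s)
a=capture("scene");b=capture("top")
cv2.imwrite("pics/a.png",a["image"]);cv2.imwrite("pics/b.png",b["image"])
for n,c in(("scene",a),("top",b)):
  print(n,c["intrinsics"].tolist(),c["R"].tolist(),c["t"].tolist())
  for k in["stand","rod_tip","collar_top","tab_tip","colander","cups","mortar","egg_cup","bottle","saucer"]:
    r=search_frame(n,k)
    for d in r[:2]:
      u,v=map(int,np.round(d["centre"]));z=c["z_map"][v,u]
      X=c["R"].T@(z*np.linalg.inv(c["intrinsics"])@[u,v,1]-c["t"])
      print(n,k,round(d["score"],2),u,v,X.round(3))
E
```

```text
pics
{'t': 0.0, 'q': array([ 1.00996417e+00,  2.76539311e-01,  1.50610340e+00,  3.84745841e-05,
        1.36070385e+00, -1.21005184e-01]), 'dq': array([-0.00082693,  0.00051493, -0.00041654, -0.00081201,  0.00153471,
        0.00049111]), 'joint_torque': array([ 5.88057287e-05, -4.04578400e+01, -2.37233663e+01,  7.01999268e-02,
        3.45815008e-02, -1.42111990e-04]), 'eef_pos': array([0.24452522, 0.51980845, 0.21264834]), 'tcp_rot': array([ 2.18149044e-01,  9.75915071e-01, -8.20190863e-04, -3.10939282e-04]), 'force': array([-0.3609059 , -0.81012114, -0.08579773]), 'moment': array([-0.00801579,  0.00426663,  0.03089557]), 'grip_force': 0.0, 'opening': 0.9996691755342759}
scene [[605.7768849909407, 0.0, 310.46483216928283], [0.0, 605.7768849909407, 236.07576701717326], [0.0, 0.0, 1.0]] [[-0.884220370352924, 0.4667230930957268, 0.017996972636961928], [0.2560401238101771, 0.5165814658330682, -0.8170600003408732], [-0.39063767310924746, -0.7178531489997909, -0.5762716935776705]] [0.47440362566383326, -0.026568192252869927, 1.7579661842854122]
scene stand 0.64 278 291 [0.652 0.051 0.044
[... 891 characters left out ...]
0.003993284073735198, 0.5601768189995239, 1.3984166636007844]
top stand 0.58 304 198 [0.635 0.042 0.146]
top rod_tip 0.85 310 199 [0.628 0.028 0.166]
top collar_top 0.85 312 196 [0.637 0.023 0.159]
top collar_top 0.33 271 197 [0.633 0.12  0.162]
top tab_tip 0.61 272 199 [0.627 0.117 0.165]
top colander 0.8 183 195 [0.674 0.363 0.018]
top cups 0.57 189 281 [0.443 0.328 0.052]
top cups 0.17 269 298 [0.405 0.129 0.027]
top mortar 0.61 425 281 [ 0.449 -0.261  0.055]
top egg_cup 0.81 357 291 [ 0.422 -0.091  0.057]
top egg_cup 0.75 424 281 [ 0.449 -0.259  0.056]
top bottle 0.63 428 170 [ 0.706 -0.256  0.156]
top saucer 0.64 266 296 [0.41  0.137 0.03 ]
top saucer 0.19 424 277 [ 0.459 -0.259  0.056]
```

Run:
```python
import cv2
a=cv2.imread("pics/a.png")[170:350,180:420];cv2.imwrite("pics/a2.png",cv2.resize(a,(800,600),interpolation=cv2.INTER_CUBIC))
```

```text
(no output)
```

View pics/b.png

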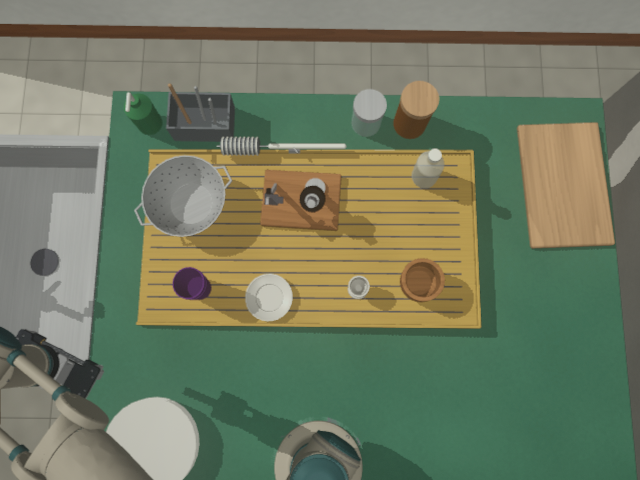

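View pics/a2.png

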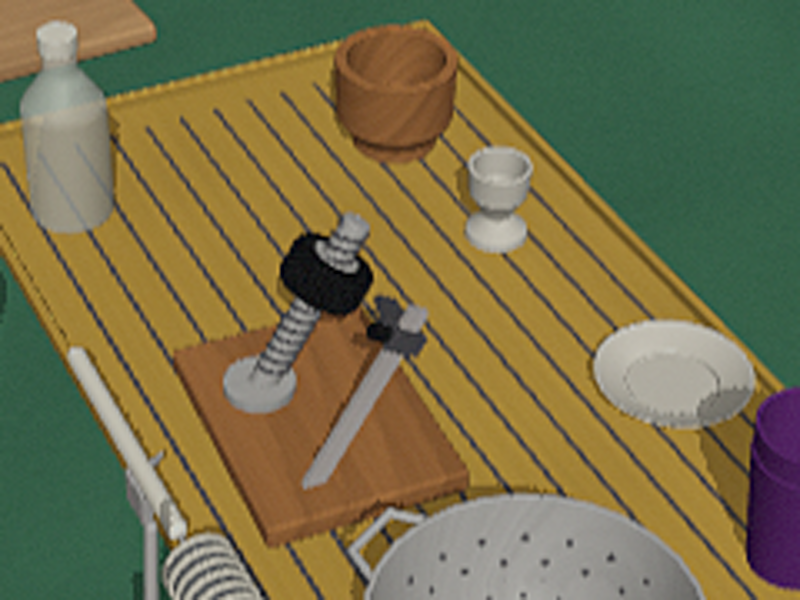

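```bash
cat > h.py <<'E'
from plant import *
import cv2,numpy as np
def cloud(c):
  v,u=np.mgrid[:480,:640];z=c["z_map"]
  P=np.stack([u,v,np.ones_like(u)],-1)@np.linalg.inv(c["intrinsics"]).T*z[...,None]
  return (P-c["t"])@c["R"]
def proj(c,X):
  p=(np.atleast_2d(X)@c["R"].T+c["t"])@c["intrinsics"].T
  return p[:,:2]/p[:,2:]
E
python3 - <<'E'
from h import *
for n in("scene","top"):
  c=capture(n);P=cloud(c);np.savez(f"{n}.npz",**c)
  ok=c["z_map"]>0
  roi=ok&(abs(P[...,0]-.65)<.15)&(abs(P[...,1]-.06)<.15)&(P[...,2]>-.02)
  h,e=np.histogram(P[roi][:,2],bins=np.arange(-.01,.2,.003));print(n,[(round(b,3),k) for k,b in zip(h,e) if k>20])
  r=cut_out(n,"stand")
  for d in r[:3]:print(d["score"],d["region"].sum(),d["centre"])
  m=r[0]["region"]
  for t in("collar_top","tab_tip","rod_tip"):
    r=cut_out(n,t)
    if r: 
      q=P[r[0]["region"]&ok];print(t,r[0]["score"],r[0]["region"].sum(),np.median(q,0).round(4),q.min(0).round(3),q.max(0).round(3))
E
```

```text
scene [(np.float64(-0.004), np.int64(35)), (np.float64(-0.001), np.int64(69)), (np.float64(0.014), np.int64(57)), (np.float64(0.017), np.int64(615)), (np.float64(0.02), np.int64(1315)), (np.float64(0.023), np.int64(1174)), (np.float64(0.026), np.int64(995)), (np.float64(0.029), np.int64(484)), (np.float64(0.032), np.int64(182)), (np.float64(0.035), np.int64(139)), (np.float64(0.038), np.int64(425)), (np.float64(0.041), np.int64(1030)), (np.float64(0.044), np.int64(937)), (np.float64(0.047), np.int64(452)), (np.float64(0.05), np.int64(122)), (np.float64(0.053), np.int64(118)), (np.float64(0.056), np.int64(46)), (np.float64(0.059), np.int64(55)), (np.float64(0.062), np.int64(81)), (np.float64(0.065), np.int64(71)), (np.float64(0.068), np.int64(63)), (np.float64(0.071), np.int64(57)), (np.float64(0.074), np.int64(59)), (np.float64(0.077), np.int64(39)), (np.float64(0.08), np.int64(31)), (np.float64(0.083), np.int64(21)), (np.float64(0.086), np.int64(21)), (np.float64(0.089), np.int64(26)), (np.float64(0.095), np.int64(22)), (np.float64(0.098), np.int64(24)), (np.float64(0.101), np.int64
[... 1939 characters left out ...]
64(42)), (np.float64(0.143), np.int64(43)), (np.float64(0.146), np.int64(48)), (np.float64(0.149), np.int64(59)), (np.float64(0.152), np.int64(88)), (np.float64(0.155), np.int64(81)), (np.float64(0.158), np.int64(90)), (np.float64(0.161), np.int64(75)), (np.float64(0.164), np.int64(46)), (np.float64(0.167), np.int64(28)), (np.float64(0.17), np.int64(27)), (np.float64(0.173), np.int64(22)), (np.float64(0.176), np.int64(26))]
0.7 4400 [301.6, 199.7]
collar_top 0.92 427 [0.6363 0.0206 0.1506] [ 0.605 -0.008  0.129] [0.668 0.052 0.174]
tab_tip 0.62 189 [0.6318 0.1158 0.1614] [0.615 0.092 0.042] [0.678 0.146 0.172]
rod_tip 0.81 827 [0.6319 0.0344 0.1547] [ 0.603 -0.008  0.037] [0.699 0.146 0.185]
```

```bash
cat >> h.py <<'E'
def frame(ps):
  x,y,z,w=ps
  R=np.array([[np.cos(w),-np.sin(w),0],[np.sin(w),np.cos(w),0],[0,0,1]])
  return lambda p:np.atleast_2d(p)@R.T+[x,y,z]
def rodp(s,dx=0,dy=0):  # base-frame point at s along rod, offsets
  return np.array([30-.5*s+.866*dx,dy,20+.866*s+.5*dx])/1e3
E
python3 - <<'E'
from h import *
for n in("scene","top"):
  c=np.load(n+".npz");P=cloud(c)
  hsv=cv2.cvtColor(c["image"],cv2.COLOR_BGR2HSV)
  print(n,hsv[210,330] if n=="top" else hsv[310,260])
  m=(abs(P[...,0]-.65)<.14)&(abs(P[...,1]-.06)<.15)&(abs(P[...,2]-.044)<.007)
  m=cv2.morphologyEx(m.astype(np.uint8),cv2.MORPH_OPEN,np.ones((5,5)))
  k,l,st,_=cv2.connectedComponentsWithStats(m);i=1+st[1:,4].argmax()
  # project via plane z=.044
  v,u=np.nonzero(l==i)
  d=np.stack([u,v,np.ones_like(u)],-1)@np.linalg.inv(c["intrinsics"]).T@c["R"]
  o=-c["R"].T@c["t"];q=o+d*((.044-o[2])/d[:,2])[:,None]
  r=cv2.minAreaRect(np.float32(q[:,:2]*1000));print(r,cv2.boxPoints(r).round(1).tolist(),st[i])
E
```

```text
scene [ 14 156 144]
((663.6865234375, 54.57354736328125), (208.3635711669922, 150.8323974609375), 86.43693542480469) [[581.9000244140625, -44.70000076293945], [732.5, -54.099998474121094], [745.4000244140625, 153.89999389648438], [594.9000244140625, 163.1999969482422]] [ 236  265   83   65 2685]
top [ 15 142 126]
((660.0330200195312, 60.49601745605469), (156.50482177734375, 149.23867797851562), 87.1994400024414) [[581.7000122070312, -14.0], [730.7000122070312, -21.299999237060547], [738.4000244140625, 135.0], [589.2999877929688, 142.3000030517578]] [ 266  171   62   58 1857]
```

Emit:
send_rows(moves=[[-0.04,-0.02,-0.03,0],[-0.08,-0.04,-0.05,0],[-0.12,-0.06,-0.06,-0.1],[-0.16,-0.08,-0.06,-0.2],[-0.2,-0.1,-0.06,-0.3],[-0.24,-0.12,-0.06,-0.38],[-0.28,-0.145,-0.06,-0.38],[-0.32,-0.17,-0.06,-0.38],[-0.36,-0.19,-0.06,-0.38],[-0.4,-0.21,-0.06,-0.38],[-0.44,-0.235,-0.06,-0.38],[-0.48,-0.255,-0.06,-0.38]], claw=0.15)

```text
t: 2.8
eef_pos: [0.5713, 0.0832, 0.2737]
tcp_rot: [0.03, 1.0, 0.0, 0.0]
force: [-0.1, 0.8, 0.6]
opening: 0.848
grip_force: 0.0
```

Run:
```python
from h import *
c=capture("wrist");np.savez("w1.npz",**c);cv2.imwrite("pics/w1.png",c["image"])
print(c["intrinsics"],c["R"].round(3),-c["R"].T@c["t"]);s=sensors.get_state();print(s["q"],s["eef_pos"],s["tcp_rot"])
for k in("collar_top","tab_tip","rod_tip"):
  print(k,[(d["score"],d["centre"]) for d in search_frame("wrist",k)])
```

```text
[[371.64829954   0.         319.15902678]
 [  0.         371.64829954 239.8047323 ]
 [  0.           0.           1.        ]] [[ 0.061  0.998  0.   ]
 [ 0.964 -0.059  0.258]
 [ 0.258 -0.015 -0.966]] [0.4973228  0.08678742 0.44507532]
[ 0.01773899  0.25737994  1.38558667 -0.00635293  1.49425673 -1.48807963] [0.57632933 0.07721329 0.27282684] [ 0.03224705  0.99947252 -0.003054    0.00234092]
collar_top [(0.9, [269.4, 307.0])]
tab_tip [(0.7, [363.9, 304.0]), (0.36, [270.2, 308.1])]
rod_tip [(0.56, [276.2, 300.8])]
```

View pics/w1.png

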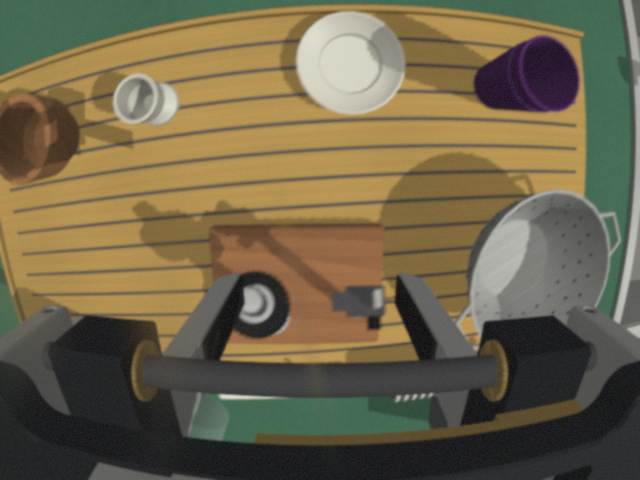

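```bash
cat >> h.py <<'E'
def fproj(c,X):
  p=np.atleast_2d(X)@c["R"].T+c["t"];K=c["intrinsics"]
  r=np.hypot(p[:,0],p[:,1]);th=np.arctan2(r,p[:,2])
  return np.stack([K[0,2]+K[0,0]*th*p[:,0]/r,K[1,2]+K[1,1]*th*p[:,1]/r],1)
def overlay(c,ps,sc,st,fish,box,scale):
  F=frame(ps);P=fproj if fish else proj
  x0,y0,w,h=box;im=cv2.resize(c["image"][y0:y0+h,x0:x0+w],None,fx=scale,fy=scale,interpolation=cv2.INTER_CUBIC)
  t=np.linspace(0,2*np.pi,40)
  def dr(pts,col):
    p=((P(c,F(np.array(pts)))-[x0,y0]+.5)*scale-.5)
    cv2.polylines(im,[np.int32(p*16)],False,col,1,cv2.LINE_AA,4)
  for s,r,col in((sc,31,(0,0,255)),(sc-30,31,(0,160,255)),(150,12,(0,255,0))):
    dr([rodp(s,r*np.cos(a),r*np.sin(a)) for a in t],col)
  dr([rodp(st,*q) for q in((-8,78),(-8,68),(8,68),(8,78))],(255,255,0))
  dr(np.array([[-75,-65,20],[75,-65,20],[75,135,20],[-75,135,20],[-75,-65,20]])/1e3,(255,0,255))
  return im
E
python3 - <<'E'
from h import *
ps=(.659,.0195,.024,-.058)
a=overlay(np.load("scene.npz"),ps,120,132,0,(225,220,130,130),4)
b=overlay(np.load("w1.npz"),ps,120,132,1,(205,215,200,140),4)
b=cv2.resize(b,(743,520))
im=np.hstack([a,b]);cv2.imwrite("pics/o1.png",cv2.resize(im,(800,int(im.shape[0]*800/im.shape[1]))) if 0 else np.hstack([cv2.resize(a,(400,400)),cv2.resize(b[:, :400+172],(400,400))]))
E
```

```text
(no output)
```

View pics/o1.png

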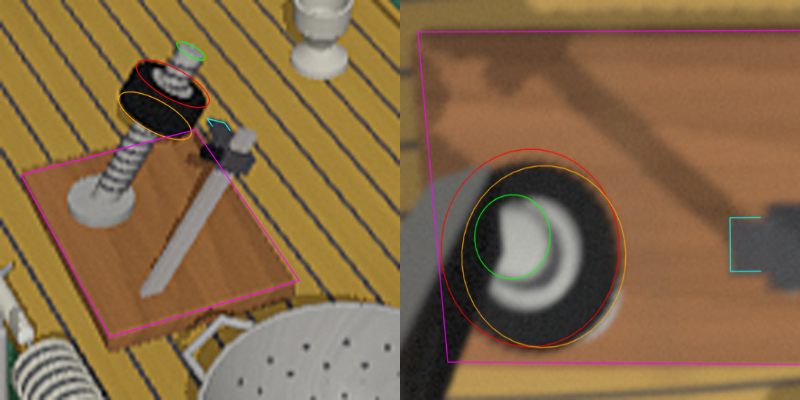

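```bash
cat >> h.py <<'E'
from scipy.optimize import minimize
T=np.linspace(0,2*np.pi,60)
def hull(P,c,F,s,S=8):
  X=np.array([rodp(q,31*np.cos(a),31*np.sin(a)) for q in(s,s-30) for a in T])
  return cv2.convexHull(np.float32(P(c,F(X))))
def darkmask(c,P,F,s,thr=62):
  h=hull(P,c,F,s);m=np.zeros((480,640),np.uint8);cv2.fillConvexPoly(m,np.int32(h),1)
  z=cv2.dilate(m,np.ones((9,9)))
  return (c["image"].max(2)<thr)&(z>0)
E
python3 - <<'E'
from h import *
ps=(.6605,.0195,.024,-.058)
C=[(np.load("scene.npz"),proj),(np.load("top.npz"),proj),(np.load("w1.npz"),fproj)]
S=8
M=[]
for c,P in C:
  F=frame(ps);d=darkmask(c,P,F,120).astype(np.uint8)
  k,l,st,_=cv2.connectedComponentsWithStats(d);d=(l==1+st[1:,4].argmax()).astype(np.uint8)
  x,y,w,h=cv2.boundingRect(d)
  cn=cv2.findContours(d,cv2.RETR_EXTERNAL,cv2.CHAIN_APPROX_NONE)[0][0][:,0].astype(float)
  print(x,y,w,h,d.sum(),cv2.boundingRect(hull(P,c,F,120)))
  M.append(cv2.convexHull(np.float32(cn)))
def area(hs): 
  return cv2.contourArea(hs)
def iou(a,b):
  i=cv2.intersectConvexConvex(a,b)[0];return i/(area(a)+area(b)-i)
for use in([0],[1],[2],[0,1,2]):
  f=lambda p:-sum(iou(M[i],hull(C[i][1],C[i][0],frame((ps[0]+p[0]/1e3,ps[1]+p[1]/1e3,*ps[2:])),p[2])) for i in use)+ (0.002*(p[2]-120)**2)
  r=minimize(f,[0,0,120],method="Nelder-Mead",options=dict(initial_simplex=[[0,0,120],[3,0,120],[0,3,120],[0,0,122]]));print(use,r.x.round(2),r.fun)
E
```

```text
264 239 28 26 399 (262, 239, 30, 27)
300 186 25 25 291 (299, 184, 27, 29)
217 273 71 64 2177 (220, 268, 72, 70)
[0] [ -2.07  -2.03 119.56] -0.8911572540842209
[1] [  4.     2.02 119.75] -0.7971042060327944
[2] [  2.04  -3.48 119.43] -0.8554186574477441
[0, 1, 2] [  0.64  -0.53 119.78] -2.4932258530208613
```

Run:
```python
from h import *
s=sensors.get_state();print(s["t"],s["eef_pos"],s["tcp_rot"],s["dq"])
```

```text
3.0 [0.57076729 0.08451185 0.27299619] [ 3.09634401e-02  9.99520290e-01  3.20040569e-04 -5.94615880e-04] [ 0.03655797 -0.02114071  0.0170282   0.00930168  0.00708824  0.00224932]
```

Emit:
send_rows(moves=[[0,0,0,0.15],[0,0,0,0.3],[0,0,0,0.45],[0,0,0,0.6]])

```text
t: 3.4
eef_pos: [0.5694, 0.0869, 0.2738]
tcp_rot: [0.326, 0.945, 0.0, -0.0]
force: [0.7, -0.1, -0.0]
opening: 0.848
grip_force: 0.0
```

Run:
```python
from h import *
s=sensors.get_state();print(s["t"],s["eef_pos"],s["tcp_rot"],s["force"])
capture("wrist")
s=sensors.get_state();print(s["t"],s["eef_pos"],s["tcp_rot"],s["q"][5])
```

```text
3.4 [0.56941614 0.08694705 0.27380922] [ 3.25883322e-01  9.45409916e-01  3.42982695e-04 -1.85509507e-04] [ 0.65634249 -0.0628261  -0.01932004]
3.45 [0.56945738 0.08695939 0.27381547] [ 3.27668377e-01  9.44792711e-01  3.71158347e-04 -1.74425998e-04] -0.8729651461300806
```

Emit:
send_rows(moves=[[-0.03,-0.003,0.01,0],[-0.065,-0.006,0.02,0],[-0.0937,-0.0082,0.03,0],[-0.0937,-0.0082,0.04,0],[-0.0937,-0.0082,0.06,0],[-0.0937,-0.0082,0.08,0],[-0.0937,-0.0082,0.1,0],[-0.0937,-0.0082,0.12,0],[-0.0937,-0.0082,0.135,0],[-0.0937,-0.0082,0.145,0],[-0.0937,-0.0082,0.149,0],[-0.0937,-0.0082,0.149,0]], claw=0.08)

```text
t: 4.65
eef_pos: [0.6391, 0.0221, 0.1244]
tcp_rot: [0.323, 0.946, 0.0, -0.0]
force: [0.7, 0.2, 0.5]
opening: 0.918
grip_force: 0.0
```

Run:
```python
from h import *
c=capture("wrist");cv2.imwrite("pics/w2.png",c["image"][150:400,100:540])
s=sensors.get_state();print(s["t"],s["eef_pos"],s["tcp_rot"],s["q"],s["force"])
```

```text
4.7 [0.63960669 0.02182136 0.12501796] [3.23490309e-01 9.46231422e-01 2.06159025e-04 2.68970591e-04] [-7.47094877e-02  4.28548934e-01  1.49510609e+00  2.80838745e-04
  1.21731317e+00 -9.86771280e-01] [-0.09538368 -0.20464941  0.689387  ]
```

View pics/w2.png

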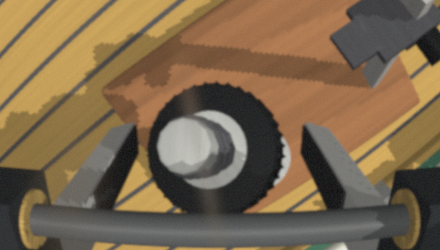

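Emit:
send_rows(moves=[[0,0,0,0],[0,0,0,0],[0,0,0,0],[0,0,0,0],[0,0,0,0]], claw=0.6, newtons=15)

```text
t: 5.2
eef_pos: [0.6394, 0.0207, 0.125]
tcp_rot: [0.324, 0.946, -0.0, 0.0]
force: [-1.9, -2.4, 3.5]
opening: 0.68
grip_force: 15.0
```

Emit:
send_rows(moves=[[0,0,0,-0.12],[0,0,0,-0.24],[0,0,-0.001,-0.36],[0,0,-0.001,-0.48],[0,0,-0.0015,-0.6],[0.001,-0.001,-0.0015,-0.72],[0.001,-0.001,-0.002,-0.84],[0.001,-0.001,-0.002,-0.96],[0.001,-0.001,-0.0025,-1.08],[0.001,-0.001,-0.0025,-1.2],[0.001,-0.001,-0.0025,-1.2]])

```text
t: 6.3
eef_pos: [0.6392, 0.0243, 0.1265]
tcp_rot: [-0.267, 0.964, 0.003, 0.002]
force: [1.5, 6.7, -2.5]
opening: 0.683
grip_force: 15.0
```

Run:
```python
from h import *
c=capture("wrist");cv2.imwrite("pics/w3.png",c["image"][150:400,100:540])
s=sensors.get_state();print(s["t"],s["eef_pos"],s["tcp_rot"],s["q"],s["force"],s["moment"])
```

```text
6.35 [0.63925802 0.02432644 0.12646567] [-0.26644588  0.96384494  0.00248688  0.00182738] [-0.07421965  0.42615123  1.49532825  0.00630221  1.21835593 -2.18659633] [ 1.93849024  6.86449404 -2.41882772] [ 0.75482284 -0.55417168 -0.22767528]
```

View pics/w3.png

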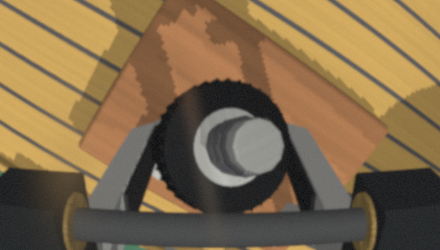

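Emit:
send_rows(moves=[[0,0,0,0],[0,0,0,0],[0,0,0,0.15],[0,0,0,0.3],[0,0,0,0.45],[0,0,0,0.6],[0,0,0,0.75],[0,0,0,0.9],[0,0,0,1.05],[0,0,0,1.2],[0,0,0,1.2]], claw=0.15)

```text
t: 7.45
eef_pos: [0.6384, 0.0208, 0.1271]
tcp_rot: [0.324, 0.946, -0.0, 0.0]
force: [0.1, 0.6, -0.6]
opening: 0.854
grip_force: 0.0
```

Run:
```python
from h import *
c=capture("wrist");cv2.imwrite("pics/w4.png",c["image"][150:400,100:540]);np.savez("w4.npz",**c)
d=capture("scene");np.savez("scene2.npz",**d)
a=cv2.imread("pics/w2.png");b=c["image"][150:400,100:540]
e=np.load("scene.npz")["image"]
f=lambda i:cv2.resize(i[215:300,240:340],(400,340),interpolation=cv2.INTER_CUBIC)
cv2.imwrite("pics/o2.png",np.vstack([cv2.resize(np.hstack([a,b]),(800,227)),np.hstack([f(e),f(d["image"])])]))
s=sensors.get_state();print(s["t"],s["eef_pos"],s["tcp_rot"],s["force"])
```

```text
7.55 [0.63830123 0.02083426 0.12705072] [ 3.22584909e-01  9.46540514e-01 -2.03080205e-05  1.78207847e-04] [ 0.23962848  0.13008851 -0.38113105]
```

View pics/o2.png

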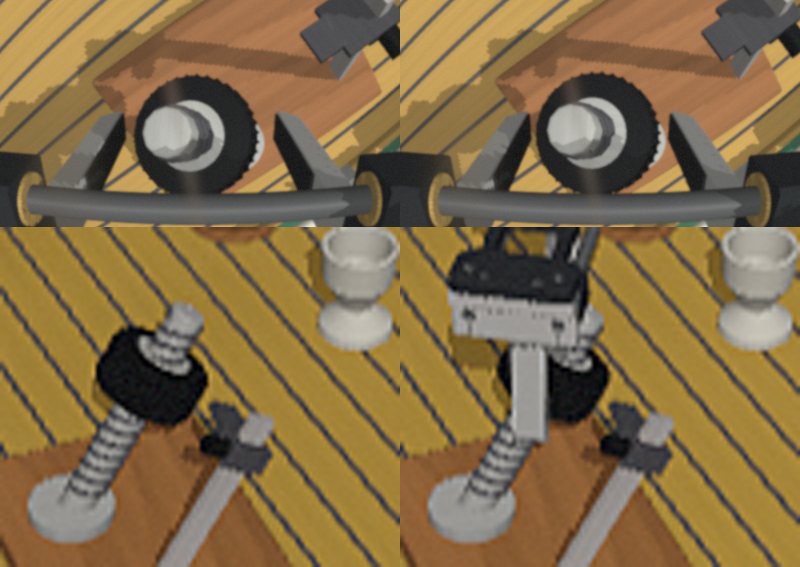

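Emit:
send_rows(moves=[[0,0,0,0],[0,0,0,0],[0,0,0,0],[0,0,0,0]], claw=0.6, newtons=15)

```text
t: 7.95
eef_pos: [0.6381, 0.0209, 0.127]
tcp_rot: [0.324, 0.946, -0.0, -0.0]
force: [-0.5, -0.8, -0.1]
opening: 0.68
grip_force: 15.0
```

Emit:
send_rows(moves=[[0,0,0,-0.12],[0,0,0,-0.24],[0,0,-0.001,-0.36],[0,0,-0.001,-0.48],[0,0,-0.0015,-0.6],[0.001,-0.001,-0.0015,-0.72],[0.001,-0.001,-0.002,-0.84],[0.001,-0.001,-0.002,-0.96],[0.001,-0.001,-0.0025,-1.08],[0.001,-0.001,-0.0025,-1.2],[0.001,-0.001,-0.0025,-1.2]])

```text
t: 9.05
eef_pos: [0.6374, 0.0241, 0.1291]
tcp_rot: [-0.267, 0.964, 0.002, 0.001]
force: [1.8, 6.7, -2.8]
opening: 0.681
grip_force: 15.0
```

Emit:
send_rows(moves=[[0,0,0,0],[0,0,0,0],[0,0,-0.03,0],[0,0,-0.06,0.1],[0,0,-0.09,0.25],[0,0,-0.105,0.4],[0,0,-0.105,0.55],[0,0,-0.105,0.7],[0,0,-0.105,0.85],[0,0,-0.105,1.0],[0,0,-0.105,1.15],[0,0,-0.105,1.3]], claw=0.0)

```text
t: 10.25
eef_pos: [0.6368, 0.0204, 0.2346]
tcp_rot: [0.374, 0.928, -0.0, 0.0]
force: [0.1, 0.9, 0.3]
opening: 1.003
grip_force: 0.0
```

Emit:
send_rows(moves=[[0,0,0,0.15],[0,0,0,0.3],[0,0,0,0.45],[0,0,0,0.6],[0,0,0,0.75],[0,0,0,0.9],[0,0,0,1.05],[0,0,0,1.2],[0,0,0,1.22],[0,0,0,1.22]])

```text
t: 11.25
eef_pos: [0.6368, 0.0206, 0.2346]
tcp_rot: [0.835, 0.55, 0.0, 0.0]
force: [-0.2, -0.5, -0.4]
opening: 1.001
grip_force: 0.0
```

Run:
```python
from h import *
s=sensors.get_state();print(s["t"],s["eef_pos"],s["tcp_rot"],s["q"],s["force"])
```

```text
11.25 [0.63682271 0.02061415 0.23457956] [8.35343497e-01 5.49728305e-01 3.04545708e-05 1.79936215e-04] [-7.66297021e-02  3.60456518e-01  1.32727885e+00 -2.49018091e-04
  1.45358885e+00  3.30117782e-01] [-0.23713791 -0.48203505 -0.42216334]
```

Emit:
send_rows(moves=[[0.01,0.01,0,0.15],[0.02,0.02,0,0.3],[0.03,0.03,0,0.45],[0.04,0.04,0,0.6],[0.0454,0.0436,0,0.75],[0.0454,0.0436,0,0.9],[0.0454,0.0436,0,1.05],[0.0454,0.0436,0,1.2],[0.0454,0.0436,0,1.225],[0.0454,0.0436,0,1.225],[0.0454,0.0436,0,1.225]])

```text
t: 12.35
eef_pos: [0.6948, 0.0452, 0.2345]
tcp_rot: [1.0, -0.03, 0.0, -0.0]
force: [-0.7, 1.3, -0.9]
opening: 1.0
grip_force: 0.0
```

Run:
```python
from h import *
c=capture("wrist");np.savez("w5.npz",**c)
d=capture("scene");np.savez("scene3.npz",**d)
ps=(.661,.019,.024,-.058);print(-c["R"].T@c["t"])
p=fproj(c,frame(ps)(np.array([rodp(125),rodp(132,0,68)])));print(p)
x0,y0=int(p[:,0].mean())-100,min(int(p[:,1].mean())-75,330)
im=overlay(c,ps,125,132,1,(x0,y0,200,150),4);cv2.imwrite("pics/o3.png",im);print(x0,y0,im.shape)
s=sensors.get_state();print(s["t"],s["eef_pos"],s["tcp_rot"],s["q"])
```

```text
[0.76989456 0.03974665 0.40592809]
[[354.61927299 330.57760884]
 [266.25025126 338.17457848]]
210 259 (600, 800, 3)
12.45 [0.69483147 0.0452108  0.23448679] [ 9.99527849e-01 -3.07258667e-02  2.34803285e-05 -2.49575656e-05] [-3.48872914e-02  4.54001986e-01  1.17762692e+00  5.02029002e-05
  1.50991700e+00  1.59736739e+00]
```

View pics/o3.png

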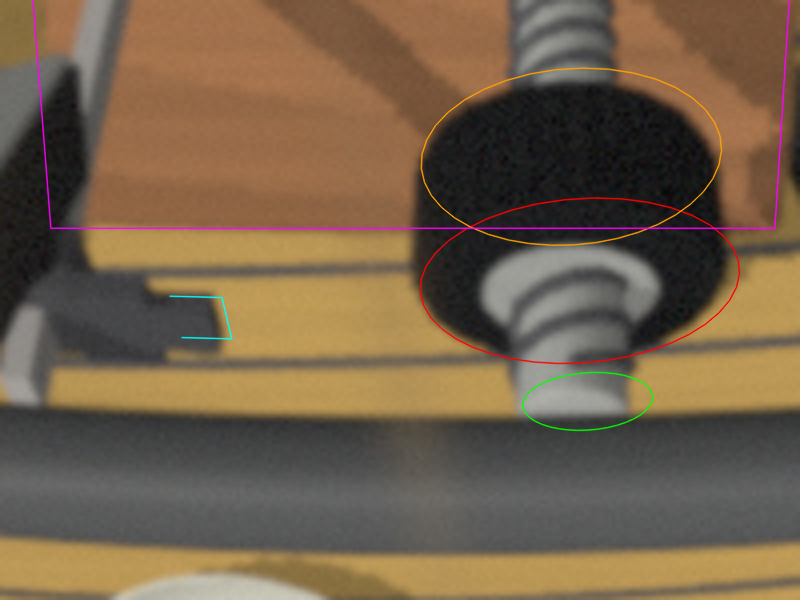

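```bash
cat >> h.py <<'E'
def wcloud(c,z):
  v,u=np.mgrid[:480,:640];K=c["intrinsics"];dx=(u-K[0,2])/K[0,0];dy=(v-K[1,2])/K[1,1]
  r=np.hypot(dx,dy)+1e-9;k=np.tan(r)/r
  return (np.stack([dx*k,dy*k,np.ones_like(dx)],-1)*z[...,None]-c["t"])@c["R"]
def local(X,ps):
  x,y,z,w=ps;R=np.array([[np.cos(w),-np.sin(w),0],[np.sin(w),np.cos(w),0],[0,0,1]])
  p=(X-[x,y,z])@R*1e3-[30,0,20]   # base frame, mm, from rod foot
  return np.stack([.866*p[...,0]+.5*p[...,2],p[...,1],-.5*p[...,0]+.866*p[...,2]],-1) # dx,dy,s
def wmean(n=12):
  Z=[];I=[]
  for _ in range(n):
    c=capture("wrist");Z.append(c["z_map"]);I.append(c["image"].astype(float))
  Z=np.array(Z);Z[Z==0]=np.nan
  c=dict(c);c["zs"]=np.nanstd(Z,0);c["z_map"]=np.nanmean(Z,0);c["image"]=np.mean(I,0).round().astype(np.uint8);return c
E
python3 - <<'E' 2>/dev/null
from h import *
ps=(.661,.019,.024,-.058)
c=wmean();np.savez("w6.npz",**c)
L=local(wcloud(c,c["z_map"]),ps);X=wcloud(c,c["z_map"])
print("std",np.nanmedian(c["zs"][280:340,240:380]))
b=X[262:290,250:300];print("base z",np.nanmedian(b[...,2]))
np.set_printoptions(linewidth=220,suppress=True,precision=1)
# collar column profile through image, s & dx
for u in(322,330,384):
  print(u);print(np.stack([np.arange(276,356,3),L[276:356:3,u,0],L[276:356:3,u,1],L[276:356:3,u,2]]).round(1))
for u in(248,254,260):
  print(u);print(np.stack([np.arange(322,356,2),L[322:356:2,u,0],L[322:356:2,u,1],L[322:356:2,u,2]]).round(1))
E
```

```text
std 0.0006909713
base z 0.04306758222475661
322
[[ 276.   279.   282.   285.   288.   291.   294.   297.   300.   303.   306.   309.   312.   315.   318.   321.   324.   327.   330.   333.   336.   339.   342.   345.   348.   351.   354. ]
 [ -49.2  -52.1  -54.9  -57.7  -60.6   16.3   16.5   16.6   17.    16.3   16.2   16.8   16.6   16.9   16.5   13.2    9.1    5.3    1.    -3.5   -8.5  -13.1 -137.6 -141.5 -144.5 -148.6 -152.7]
 [  24.7   24.8   24.8   24.8   24.8   25.3   25.4   25.4   25.4   25.4   25.4   25.5   25.5   25.5   25.5   25.5   25.5   25.5   25.5   25.5   25.5   25.5   24.8   24.8   24.9   24.9   24.9]
 [  28.9   30.6   32.4   34.2   35.9   98.4  101.5  104.4  107.5  109.9  112.6  115.8  118.4  121.3  123.7  124.2  124.4  124.7  124.8  124.8  124.6  124.7   57.4   59.3   61.7   63.7   65.6]]
330
[[ 276.   279.   282.   285.   288.   291.   294.   297.   300.   303.   306.   309.   312.   315.   318.   321.   324.   327.   330.   333.   336.   339.   342.   345.   348.   351.   354. ]
 [ -48.4  -51.7  -54.4   23.5   23.8   23.6   23.6   23.9   24.1   23.4   23.6   23.7  
[... 2041 characters left out ...]
  77.2   77.    76.8   76.9   77.4   77.8   78.3   78.8  107.1  107.2  107.5  107.8]
 [  42.6   43.8   45.4   46.8   47.6  129.8  131.6  133.6  134.6  134.5  134.7  134.5  134.4   60.4   62.    63.5   64.6]]
260
[[ 322.   324.   326.   328.   330.   332.   334.   336.   338.   340.   342.   344.   346.   348.   350.   352.   354. ]
 [-117.5 -119.8 -121.8 -124.  -126.6    5.7    5.8    5.9    5.     1.9   -1.8   -4.5   -7.9 -148.5 -150.7 -153.8 -156.1]
 [  97.    97.2   97.3   97.5   97.7   72.6   72.4   72.2   72.2   72.6   73.2   73.5   74.    99.6   99.8  100.1  100.3]
 [  42.5   43.8   45.3   46.8   48.   129.8  131.7  133.5  134.7  134.7  134.4  134.7  134.6   60.4   62.1   63.2   64.8]]
```

```bash
cat >> h.py <<'E'
def gap(c,ps=(.661,.019,.024,-.058),s0=125,t0=134.5):
  L=local(wcloud(c,c["z_map"]),ps)
  r=np.hypot(L[...,0]-1,L[...,1]-1)
  A=L[(r>19)&(r<28)&(abs(L[...,2]-s0)<2.5)]
  m=(L[...,1]>70)&(L[...,1]<83)&(L[...,0]>-7)&(L[...,0]<3)&(abs(L[...,2]-t0)<1.5)
  m=cv2.erode(m.astype(np.uint8),np.ones((3,3)))>0
  B=L[m]
  for it in range(3):
    M=np.vstack([np.c_[A[:,:2],np.ones(len(A)),np.zeros(len(A))],np.c_[B[:,:2],np.zeros(len(B)),np.ones(len(B))]])
    y=np.r_[A[:,2],B[:,2]];k=np.linalg.lstsq(M,y,rcond=None)[0];e=y-M@k
    ka=abs(e[:len(A)])<.8;kb=abs(e[len(A):])<.8;A,B=A[ka],B[kb]
  ca=np.linalg.lstsq(np.c_[A[:,:2],np.ones(len(A))],A[:,2],rcond=None)[0]
  print("shared",k.round(3),"gap",(k[3]-k[2]).round(2),len(A),len(B),"rms",e.std().round(2),"collar only",ca.round(3),
    "gap2",np.median(B[:,2]-B[:,:2]@ca[:2]-ca[2]).round(2),"raw",np.median(B[:,2])-np.median(A[:,2]))
E
python3 - <<'E' 2>/dev/null
from h import *
gap(np.load("w6.npz"))
# check yaw / tilt: base plane normal
c=np.load("w6.npz");X=wcloud(c,c["z_map"]);b=X[225:310,235:315].reshape(-1,3);b=b[abs(b[:,2]-.043)<.004]
print(len(b),np.linalg.lstsq(np.c_[b[:,:2],np.ones(len(b))],b[:,2],rcond=None)[0])
E
```

```text
shared [-2.00000e-03 -3.20000e-02  1.25366e+02  1.36953e+02] gap 11.59 1008 57 rms 0.21 collar only [-2.00000e-03 -3.20000e-02  1.25368e+02] gap2 11.61 raw 9.267880970424045
6302 [ 0.00127324 -0.03455431  0.04553748]
```

Emit:
send_rows(moves=[[-0.02,0.01,0,0.15],[-0.04,0.02,0,0.3],[-0.0577,0.0283,0,0.45],[-0.0577,0.0283,0.005,0.6],[-0.0577,0.0283,0.02,0.6],[-0.0577,0.0283,0.04,0.6],[-0.0577,0.0283,0.06,0.6],[-0.0577,0.0283,0.08,0.6],[-0.0577,0.0283,0.095,0.6],[-0.0577,0.0283,0.103,0.6],[-0.0577,0.0283,0.1055,0.6],[-0.0577,0.0283,0.1055,0.6]], claw=0.12)

```text
t: 14.25
eef_pos: [0.6357, 0.0207, 0.1292]
tcp_rot: [0.946, -0.326, 0.0, -0.0]
force: [-0.7, -0.4, 0.4]
opening: 0.881
grip_force: 0.0
```

Emit:
send_rows(moves=[[0,0,0,0],[0,0,0,0],[0,0,0,0],[0,0,0,0]], claw=0.6, newtons=15)

```text
t: 14.65
eef_pos: [0.6365, 0.0212, 0.1298]
tcp_rot: [0.946, -0.326, 0.001, -0.001]
force: [0.5, 1.5, 2.4]
opening: 0.679
grip_force: 15.0
```

Emit:
send_rows(moves=[[0,0,0,-0.12],[0,0,0,-0.24],[0,0,-0.001,-0.36],[0,0,-0.001,-0.48],[0,0,-0.0015,-0.6],[-0.001,0.001,-0.0015,-0.72],[-0.001,0.001,-0.002,-0.84],[-0.001,0.001,-0.002,-0.96],[-0.001,0.001,-0.0025,-1.08],[-0.001,0.001,-0.0025,-1.2],[-0.001,0.001,-0.0025,-1.2]])

```text
t: 15.75
eef_pos: [0.6348, 0.0234, 0.1313]
tcp_rot: [0.964, 0.266, 0.001, -0.002]
force: [2.1, 6.5, -2.6]
opening: 0.686
grip_force: 15.0
```

Emit:
send_rows(moves=[[0,0,0,0],[0,0,0,0],[0,0,0,0.15],[0,0,0,0.3],[0,0,0,0.45],[0,0,0,0.6],[0,0,0,0.75],[0,0,0,0.9],[0,0,0,1.05],[0,0,0,1.2],[0,0,0,1.2]], claw=0.15)

```text
t: 16.85
eef_pos: [0.6339, 0.0198, 0.1316]
tcp_rot: [0.946, -0.326, 0.0, 0.0]
force: [0.5, 0.2, 0.5]
opening: 0.85
grip_force: 0.0
```

Consistent. Second stroke, then reset and third.

Emit:
send_rows(moves=[[0,0,0,0],[0,0,0,0],[0,0,0,0],[0,0,0,0]], claw=0.6, newtons=15)

```text
t: 17.25
eef_pos: [0.635, 0.0215, 0.1316]
tcp_rot: [0.946, -0.325, 0.001, -0.001]
force: [2.3, 4.0, -0.6]
opening: 0.676
grip_force: 15.0
```

Emit:
send_rows(moves=[[0,0,0,-0.12],[0,0,0,-0.24],[0,0,-0.001,-0.36],[0,0,-0.001,-0.48],[0,0,-0.0015,-0.6],[-0.001,0.001,-0.0015,-0.72],[-0.001,0.001,-0.002,-0.84],[-0.001,0.001,-0.002,-0.96],[-0.001,0.001,-0.0025,-1.08],[-0.001,0.001,-0.0025,-1.2],[-0.001,0.001,-0.0025,-1.2]])

```text
t: 18.35
eef_pos: [0.6327, 0.023, 0.1337]
tcp_rot: [0.964, 0.266, 0.001, -0.002]
force: [1.4, 8.2, -1.7]
opening: 0.685
grip_force: 15.0
```

Emit:
send_rows(moves=[[0,0,0,0],[0,0,0,0],[0,0,0,0.15],[0,0,0,0.3],[0,0,0,0.45],[0,0,0,0.6],[0,0,0,0.75],[0,0,0,0.9],[0,0,0,1.05],[0,0,0,1.2],[0,0,0,1.2]], claw=0.15)

```text
t: 19.45
eef_pos: [0.6324, 0.0194, 0.134]
tcp_rot: [0.946, -0.325, -0.0, 0.001]
force: [1.1, 0.1, 0.4]
opening: 0.851
grip_force: 0.0
```

Emit:
send_rows(moves=[[0,0,0,0],[0,0,0,0],[0,0,0,0],[0,0,0,0]], claw=0.6, newtons=15)

```text
t: 19.85
eef_pos: [0.6338, 0.0216, 0.1341]
tcp_rot: [0.946, -0.325, 0.001, -0.001]
force: [2.8, 3.9, -0.6]
opening: 0.684
grip_force: 15.0
```

Emit:
send_rows(moves=[[0,0,0,-0.12],[0,0,0,-0.24],[0,0,-0.001,-0.36],[0,0,-0.001,-0.48],[0,0,-0.0015,-0.6],[-0.001,0.001,-0.0015,-0.72],[-0.001,0.001,-0.002,-0.84],[-0.001,0.001,-0.002,-0.96],[-0.001,0.001,-0.0025,-1.08],[-0.001,0.001,-0.0025,-1.2],[-0.001,0.001,-0.0025,-1.2]])

```text
t: 20.95
eef_pos: [0.6316, 0.0231, 0.1361]
tcp_rot: [0.964, 0.266, 0.001, -0.002]
force: [2.3, 8.7, -2.1]
opening: 0.685
grip_force: 15.0
```

Emit:
send_rows(moves=[[0,0,0,0],[0,0,0,0],[0,0,0,0],[0,0,-0.03,0],[0,0,-0.06,0.15],[0,0,-0.08,0.3],[0,0,-0.098,0.45],[0,0,-0.098,0.6],[0,0,-0.098,0.6]], claw=0.1)

```text
t: 21.85
eef_pos: [0.6314, 0.0194, 0.2354]
tcp_rot: [1.0, -0.032, 0.001, 0.0]
force: [-0.3, 0.6, -0.4]
opening: 0.903
grip_force: 0.0
```

Emit:
send_rows(moves=[[0.03,-0.015,0,0],[0.0618,-0.0296,0,0],[0.0618,-0.0296,0,0],[0.0618,-0.0296,0,0]], claw=0.0)

```text
t: 22.25
eef_pos: [0.6943, 0.0455, 0.233]
tcp_rot: [1.0, -0.03, -0.002, 0.0]
force: [-0.5, -0.2, 0.1]
opening: 1.004
grip_force: 0.0
```

```bash
python3 - <<'E' 2>/dev/null
from h import *
c=wmean();np.savez("w7.npz",**c)
for s0 in(131,132.5,134): gap(c,s0=s0)
s=sensors.get_state();print(s["t"],s["eef_pos"],s["tcp_rot"])
E
```

```text
shared [-3.00000e-03 -3.00000e-02  1.32292e+02  1.36724e+02] gap 4.43 986 56 rms 0.19 collar only [-3.00000e-03 -3.00000e-02  1.32292e+02] gap2 4.43 raw 2.3413689052239874
shared [-3.00000e-03 -3.00000e-02  1.32292e+02  1.36724e+02] gap 4.43 986 56 rms 0.19 collar only [-3.00000e-03 -3.00000e-02  1.32292e+02] gap2 4.43 raw 2.3413689052239874
shared [-2.00000e-03 -2.90000e-02  1.32305e+02  1.36659e+02] gap 4.35 923 56 rms 0.18 collar only [-2.00000e-03 -2.90000e-02  1.32306e+02] gap2 4.36 raw 2.2295218048174092
22.85 [0.69468853 0.04570299 0.23467661] [ 9.99500385e-01 -3.16063949e-02  1.26108261e-04 -2.51739466e-05]
```

Emit:
send_rows(moves=[[-0.02,0.01,0,0.15],[-0.04,0.02,0,0.3],[-0.0607,0.0285,0,0.45],[-0.0607,0.0285,0.005,0.6],[-0.0607,0.0285,0.02,0.6],[-0.0607,0.0285,0.04,0.6],[-0.0607,0.0285,0.06,0.6],[-0.0607,0.0285,0.08,0.6],[-0.0607,0.0285,0.092,0.6],[-0.0607,0.0285,0.0997,0.6],[-0.0607,0.0285,0.0997,0.6]], claw=0.12)

```text
t: 23.95
eef_pos: [0.632, 0.0212, 0.1339]
tcp_rot: [0.946, -0.326, -0.001, 0.0]
force: [-0.0, -0.4, 0.1]
opening: 0.881
grip_force: 0.0
```

Emit:
send_rows(moves=[[0,0,0,0],[0,0,0,0],[0,0,0,0],[0,0,0,0]], claw=0.6, newtons=15)

```text
t: 24.35
eef_pos: [0.6334, 0.0214, 0.1358]
tcp_rot: [0.946, -0.326, 0.001, -0.001]
force: [0.7, 0.9, 2.0]
opening: 0.681
grip_force: 15.0
```

Emit:
send_rows(moves=[[0,0,0,-0.12],[0,0,0,-0.24],[0,0,-0.001,-0.36],[0,0,-0.001,-0.48],[0,0,-0.0015,-0.6],[-0.001,0.001,-0.0015,-0.72],[-0.001,0.001,-0.002,-0.84],[-0.001,0.001,-0.002,-0.96],[-0.001,0.001,-0.0025,-1.08],[-0.001,0.001,-0.0025,-1.2],[-0.001,0.001,-0.0025,-1.2]])

```text
t: 25.45
eef_pos: [0.6319, 0.024, 0.1375]
tcp_rot: [0.964, 0.266, 0.002, -0.002]
force: [1.2, 8.1, -0.5]
opening: 0.682
grip_force: 15.0
```

Emit:
send_rows(moves=[[0,0,0,0],[0,0,0,0],[0,0,0,0.15],[0,0,0,0.3],[0,0,0,0.45],[0,0,0,0.6],[0,0,0,0.75],[0,0,0,0.9],[0,0,0,1.05],[0,0,0,1.05]], claw=0.15)

```text
t: 26.45
eef_pos: [0.631, 0.0204, 0.1374]
tcp_rot: [0.967, -0.254, 0.0, 0.0]
force: [-0.5, 0.5, 0.2]
opening: 0.851
grip_force: 0.0
```

Emit:
send_rows(moves=[[0,0,0,0],[0,0,0,0],[0,0,0,0],[0,0,0,0]], claw=0.6, newtons=15)

```text
t: 26.85
eef_pos: [0.6318, 0.0222, 0.1374]
tcp_rot: [0.967, -0.253, 0.001, -0.001]
force: [2.2, 4.7, -0.8]
opening: 0.669
grip_force: 15.0
```

Emit:
send_rows(moves=[[0,0,0,-0.12],[0,0,0,-0.24],[0,0,-0.001,-0.36],[0,0,-0.001,-0.48],[0,0,-0.0015,-0.6],[-0.001,0.001,-0.0015,-0.72],[-0.001,0.001,-0.002,-0.84],[-0.001,0.001,-0.002,-0.9],[-0.001,0.001,-0.002,-0.9]])

```text
t: 27.75
eef_pos: [0.6306, 0.0235, 0.1391]
tcp_rot: [0.981, 0.193, 0.001, -0.002]
force: [2.8, 8.8, -2.3]
opening: 0.679
grip_force: 15.0
```

Emit:
send_rows(moves=[[0,0,0,0],[0,0,0,0],[0,0,0,0],[0,0,-0.03,0],[0,0,-0.06,0.15],[0,0,-0.08,0.3],[0,0,-0.0952,0.45],[0,0,-0.0952,0.45],[0,0,-0.0952,0.45]], claw=0.1)

```text
t: 28.65
eef_pos: [0.6293, 0.0202, 0.2342]
tcp_rot: [1.0, -0.03, -0.0, 0.0]
force: [1.2, -0.5, -0.8]
opening: 0.904
grip_force: 0.0
```

Target view (.6948,.0452): d=(.0655,.025): dx=.0638, dy=-.029.

Emit:
send_rows(moves=[[0.03,-0.015,0,0],[0.0638,-0.029,0,0],[0.0638,-0.029,0,0],[0.0638,-0.029,0,0],[0.0638,-0.029,0,0]], claw=0.0)

```text
t: 29.15
eef_pos: [0.6939, 0.0452, 0.2334]
tcp_rot: [1.0, -0.031, -0.001, 0.0]
force: [-0.0, 0.1, 0.5]
opening: 1.001
grip_force: 0.0
```

```bash
python3 - <<'E' 2>/dev/null
from h import *
c=wmean();np.savez("w8.npz",**c)
for s0 in(136,137): gap(c,s0=s0)
s=sensors.get_state();print(s["t"],s["eef_pos"],s["tcp_rot"])
E
```

```text
shared [-4.00000e-03 -2.90000e-02  1.36233e+02  1.36523e+02] gap 0.29 998 53 rms 0.19 collar only [-4.00000e-03 -2.90000e-02  1.36234e+02] gap2 0.3 raw -1.7623065720955253
shared [-4.00000e-03 -2.90000e-02  1.36233e+02  1.36523e+02] gap 0.29 998 53 rms 0.19 collar only [-4.00000e-03 -2.90000e-02  1.36234e+02] gap2 0.3 raw -1.7623065720955253
29.75 [0.69514625 0.04548279 0.23459363] [ 9.99500312e-01 -3.16087547e-02  1.04491738e-04 -3.30113023e-05]
```

Emit:
send_rows(moves=[[-0.02,0.01,0,0.15],[-0.04,0.02,0,0.3],[-0.0628,0.0283,0,0.4],[-0.0628,0.0283,0.005,0.4],[-0.0628,0.0283,0.02,0.4],[-0.0628,0.0283,0.04,0.4],[-0.0628,0.0283,0.06,0.4],[-0.0628,0.0283,0.08,0.4],[-0.0628,0.0283,0.09,0.4],[-0.0628,0.0283,0.0965,0.4],[-0.0628,0.0283,0.0965,0.4],[-0.0628,0.0283,0.0965,0.4]], claw=0.12)

```text
t: 30.95
eef_pos: [0.6315, 0.0213, 0.1386]
tcp_rot: [0.973, -0.229, 0.001, -0.0]
force: [0.4, 0.6, 0.4]
opening: 0.88
grip_force: 0.0
```

Emit:
send_rows(moves=[[0,0,0,0],[0,0,0,0],[0,0,0,0],[0,0,0,0],[0,0,0,-0.05],[0,0,0,-0.1],[0,0,0,-0.15],[0,0,0,-0.2],[0,0,0,-0.2],[0,0,0,-0.2]], claw=0.6, newtons=15)

```text
t: 31.95
eef_pos: [0.633, 0.0224, 0.1379]
tcp_rot: [0.991, -0.131, 0.002, -0.001]
force: [5.4, 4.4, -3.5]
opening: 0.644
grip_force: 15.0
```

Emit:
send_rows(moves=[[0,0,0,0],[0,0,0,0],[0,0,0,0],[0,0,-0.03,0],[0,0,-0.06,0],[0,0,-0.08,-0.1],[0,0,-0.0965,-0.2],[0,0,-0.0965,-0.2],[0,0,-0.0965,-0.2]], claw=0.1)

```text
t: 32.85
eef_pos: [0.6303, 0.0211, 0.2342]
tcp_rot: [0.999, -0.033, -0.0, 0.0]
force: [0.3, 0.6, -0.5]
opening: 0.899
grip_force: 0.0
```

Emit:
send_rows(moves=[[0.03,-0.015,0,0],[0.0628,-0.0283,0,0],[0.0628,-0.0283,0,0],[0.0628,-0.0283,0,0],[0.0628,-0.0283,0,0],[0.0628,-0.0283,0,0]], claw=0.0)

```text
t: 33.45
eef_pos: [0.6941, 0.0452, 0.2344]
tcp_rot: [0.999, -0.032, -0.0, 0.0]
force: [-0.3, -0.8, -0.6]
opening: 1.002
grip_force: 0.0
```

```bash
python3 - <<'E' 2>/dev/null
from h import *
c=wmean(20);np.savez("w9.npz",**c)
for s0 in(136,137): gap(c,s0=s0)
s=sensors.get_state();print(s["t"],s["eef_pos"],s["tcp_rot"])
im=overlay(c,(.661,.019,.024,-.058),136.5,136.5,1,(210,259,200,150),4);cv2.imwrite("pics/o4.png",im)
E
```

```text
shared [-5.00000e-03 -2.90000e-02  1.36635e+02  1.36463e+02] gap -0.17 996 61 rms 0.19 collar only [-5.00000e-03 -2.90000e-02  1.36637e+02] gap2 -0.16 raw -2.1363443365122237
shared [-5.00000e-03 -2.90000e-02  1.36636e+02  1.36467e+02] gap -0.17 996 61 rms 0.19 collar only [-5.00000e-03 -2.90000e-02  1.36637e+02] gap2 -0.16 raw -2.1363443365122237
34.45 [0.69519445 0.04552528 0.23445388] [ 9.99500506e-01 -3.16027835e-02  5.91457881e-06 -4.46936606e-05]
```

View pics/o4.png

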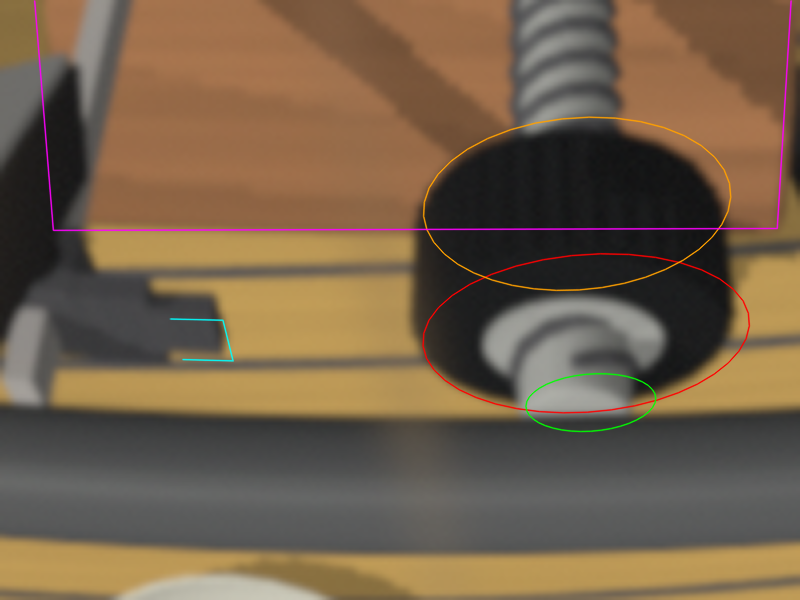

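The view shows the collar (around pixel 570,270) and the tab (around 190,320) level to within about 0.2 mm. The tab is unmoved and the gripper is clear.

```bash
python3 -c "
from plant import workorder;print(workorder.finish_job())"
```

```text
the job is handed in; nothing more can be done
None
```

The collar is screwed up until its top face is level with the tab's upper face, to about 0.2 mm by my last measurement; I let go, the tab hadn't moved, and I handed the job in at about 34.5 s.

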